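Feel along a lead line of a stained-glass panel and hold its end for soldering

TASK

With the gripper closed, run the fingertips lightly along the raised zigzag lead line of the glass panel, starting on the copper-coloured solder joint and staying on the lead over each silver joint to the far end. Finish there, with the fingertips still resting gently on the last joint to hold it down for soldering. Only touch the lead line: do not push the panel as much as a centimetre into its foam, keep off the glass, and leave the nuggets, the weight and everything else on the bench where they are.

Things in the scene. Friction and masses are not known exactly. Their poses are not given: they have to be found in the camera images.
- board: plywood work board 330 x 210 x 16 mm, fixed to the table at any place and yaw; long side along its x, a 12 mm wide wooden fence, 12 mm high, along its +y edge. Origin: centre of its underside, z up. It carries a grey foam pad with the leaded panel (260 x 158 mm) on top, glass surface 36 mm above the table.
- panel (a joint): how far the panel has sunk into the foam, m: 0 unpressed, grows as it is pressed down, stops at 0.014. Springy, about 0.9 N per mm after the first 0.4 N; the panel goes straight down without tilting and comes back when let go. It cannot be moved sideways or lifted.
- glass: the white, pale blue, blue, green and red glass of the panel, 252 x 150 mm. Origin: centre of its top face, 36 mm above the table. Axes as the board's. Thin low side leads (1 mm high) on it are not part of the lead line.
- joint1: Fixed to the panel. START of the raised zigzag lead line: the one COPPER-ORANGE solder joint, 20 mm across (flat top 17 mm), a flat-topped blob standing 1 mm above the lead strips and 5 mm above the glass. Origin: centre of its TOP (41 mm above the table when unpressed). At x -105, y -25 mm in the board's frame.
- joint2: Fixed to the panel. second solder joint, bright silver, 20 mm across (flat top 17 mm), a flat-topped blob standing 1 mm above the lead strips and 5 mm above the glass. Origin: centre of its TOP (41 mm above the table when unpressed). At x -40, y 20 mm in the board's frame.
- joint3: Fixed to the panel. third solder joint, bright silver, 20 mm across (flat top 17 mm), a flat-topped blob standing 1 mm above the lead strips and 5 mm above the glass. Origin: centre of its TOP (41 mm above the table when unpressed). At x 35, y -20 mm in the board's frame.
- joint4: Fixed to the panel. last solder joint, bright silver, the other END of the lead line, 20 mm across (flat top 17 mm), a flat-topped blob standing 1 mm above the lead strips and 5 mm above the glass. Origin: centre of its TOP (41 mm above the table when unpressed). At x 100, y 25 mm in the board's frame.
- lead1: Fixed to the panel. straight raised lead strip from joint1 to joint2 (79 mm between the joints' centres), dark grey, 12 mm wide, top 4 mm above the glass. Origin: middle of its TOP (40 mm above the table unpressed); x axis along the strip. 
- lead2: Fixed to the panel. straight raised lead strip from joint2 to joint3 (85 mm between the joints' centres), dark grey, 12 mm wide, top 4 mm above the glass. Origin: middle of its TOP (40 mm above the table unpressed); x axis along the strip. 
- lead3: Fixed to the panel. straight raised lead strip from joint3 to joint4 (79 mm between the joints' centres), dark grey, 12 mm wide, top 4 mm above the glass. Origin: middle of its TOP (40 mm above the table unpressed); x axis along the strip. 
- nugget_a: loose green glass nugget, 24 mm across, 10 mm high, lying on the glass about 50 mm beside the lead line; bystander. Origin: centre of its underside.
- nugget_b: loose purple glass nugget, 24 mm across, 10 mm high, lying on the glass about 50 mm beside the lead line; bystander. Origin: centre of its underside.
- weight: loose brass weight with a knob, 28 mm across, 32 mm high, on a corner of the board; bystander. Origin: centre of its underside.
- can: loose plain red can, 66 mm across, 100 mm high, on the table to the robot's right; bystander. Origin: centre of its underside.
- jar: loose amber jar with black cap, 56 mm across, 75 mm high, on the table to the left; bystander. Origin: centre of its underside.
- spool: loose grey metal spool (a waisted reel), 60 mm across, 40 mm high, on the table to the right; bystander. Origin: centre of its underside.
- brush: loose brush lying on the table to the left, about 200 mm long, handle along its -x; bystander. Origin: underside, at its middle.

How it is judged:
By the outcome, as a careful person would: the job done as asked, in the order asked, and still so for the second after the job is handed in, while the arm keeps its last pose, push and grip.
It also fails if it takes over 40 s, if anything falls off the work surface, if the arm or the gripper's body presses on something with over 40 N, if the wrist force passes 120 N, or if a joint passes its speed limit or range.

ROBOT

A 6-joint arm with a two-finger parallel gripper is mounted at the origin on the work surface. World frame = base frame: x ahead of the robot, y to its left, z up, the work surface at z = 0. Lengths are in m, angles in rad, forces in N, time in s.
With the tool pointing down it reaches from about 0.225 to 0.875 m from the base axis. Payload 3.4 kg.
Tool frame: the origin (TCP) lies at the very end of the fingers, on their centre line; the grasp point (between the pads) lies 19 mm behind it (grasp_offset is the distance from the TCP to the grasp point, in m); y points along the fingers, z is the direction in which the jaws open and shut, and the axes are right-handed (so a half turn about y gives the same grasp; the last joint's range is limited). The gripper opens to 85 mm and grips with 20 to 120 N. Pads are 22 mm wide; open, the fingers measure 114 mm over their backs; the gripper's body (76 mm by 85 mm) begins 54 mm behind the grasp point. The pads swing forward as they close: fully open they stand 13 mm farther back than shut.
Start: joints at [1.038, 0.276, 1.505, -0, 1.361, -0.121], TCP at [0.23, 0.527, 0.231] pointing down, gripper open.
Joint ranges: [-2.89, 2.89], [-0.75, 2.08], [0.22, 2.7], [-1.18, 4.32], [0.11, 2.71], [-2.7, 2.7]. Speed limits (rad/s): [2.57, 2.57, 3.14, 3.14, 3.14, 3.14].

INTERFACE

Orientations are given as a unit quaternion [w, x, y, z].
In Python, from rig import get_state, get_image, sign_off, grasp_offset gives the robot as it stands.
- The arm moves only by the shell command python3 -m jog 'ROWS' [FORCE]. ROWS is JSON, one flat list of numbers, 7 for each row, row after row: the closure in counts, from 0 (fully open) to 255 (shut), then the shift along the tool's x, y, z in cm, then the turn, a rotation vector about the tool's x, y, z in units of 8 degrees (1.0 is 8 degrees). In form: [jaw, tx, ty, tz, rx, ry, rz, jaw, tx, ty, tz, rx, ry, rz, ...]. A call has 1 to 12 rows; each row is the pose to reach, as a shift and turn from the pose commanded when the call began, along the tool's axes at that moment; what a row does not reach only later rows make up. A row lasts 1/8 s, in which the tool goes at most 62.5 mm and 10.7 degrees, less where a joint would pass 70% of its speed; a pose out of reach is approached as far as the arm can. A call with a gripper value outside its range is refused whole. The fingers move at their own pace and stop on an object; FORCE is the grip in N (left out, the last holds). Time passes only in rows, so rows that repeat a pose let the fingers close. It gives the time, the measured TCP pose, the force and the opening at its end, in the units of the state.
- get_state(): the state, without advancing time (a new reading comes with each control period).
- get_image(name): name is "side" or "top"; returns a dict with "color" (400x640x3 uint8, blue, green, red), "mtx" (3x3 intrinsics, pixels), "R" (3x3) and "t" (3): a world point X has camera coordinates R X + t. Camera axes: x right, y down, z forward; pixel columns grow to the right and rows downward; lengths in m; the calibration is good to about 2 mm. A picture is of the moment at which its call begins. There is no depth.
- sign_off(): hands the job in, once; it reports no verdict.
The state is a dict: "clock": time; "qpos": joint angles; "qd": joint speeds; "effort": joint torques, N m; "position": TCP position; "ee_rot": TCP orientation; "contact_force": force on the tool from outside, world axes, zero at the start; "moment": the same for the moment, N m; "width": finger opening in m.
Only numpy, scipy, OpenCV 4.12 (cv2) and the standard library are available. Lean on these libraries where they do the work, as an engineer would, in place of code of your own. Each camera call takes 0.05 s, during which the arm holds its last target.

## Working session

There is one attempt and no reset: what is moved stays moved. The work goes in short steps, Python scripts to look and compute and a shell command to move; the robot and the scene stay as the last step left them, time stands still between calls to the robot, and variables do not carry over. Pictures are saved under pics/ and viewed, and the job is handed in when it is done.

```bash
mkdir -p pics; ls
python3 - <<'E'
from rig import *
import cv2
print(get_state(), grasp_offset)
for n in("top","side"):
    i=get_image(n); cv2.imwrite(f"pics/{n}0.png",i["color"]); print(n,i["mtx"],i["R"],i["t"])
E
```

```text
pics
{'clock': 0.0, 'qpos': array([ 1.03802703e+00,  2.76644888e-01,  1.50613243e+00,  4.04671755e-05,
        1.36068699e+00, -1.21019843e-01]), 'qd': array([-6.53565655e-04,  2.71056924e-04,  5.85403680e-05,  2.09184619e-03,
        1.05745729e-05, -4.29830445e-04]), 'effort': array([-4.04038537e-04, -4.16769755e+01, -2.45803607e+01, -1.41987284e-04,
        1.07012299e-02,  2.08104586e-05]), 'position': array([0.22985999, 0.52649292, 0.23041153]), 'ee_rot': array([-0.69155137,  0.69279576, -0.14477784,  0.14432638]), 'contact_force': array([-0.00746401, -0.75675394, -0.07961131]), 'moment': array([-0.01389486, -0.03130294, -0.01348105]), 'width': 0.08508489241646724} 0.0187
top [[380.22738205   0.         319.37551673]
 [  0.         380.22738205 200.44706028]
 [  0.           0.           1.        ]] [[ 0.01003293 -0.99973975  0.02048824]
 [-0.99103677 -0.01267097 -0.13298711]
 [ 0.1332121  -0.01897034 -0.99090598]] [-0.02982931  0.56595128  0.94299312]
side [[384.31315468   0.         314.80848194]
 [  0.         384.31315468 199.9703653 ]
 [  0.           0.           1.        ]] [[-0.99922952 -0.03723826  0.0123969 ]
 [-0.03095473  0.55356523 -0.83223034]
 [ 0.02412832 -0.83197286 -0.55429142]] [0.54856518 0.07222907 1.27915593]
```

View pics/top0.png

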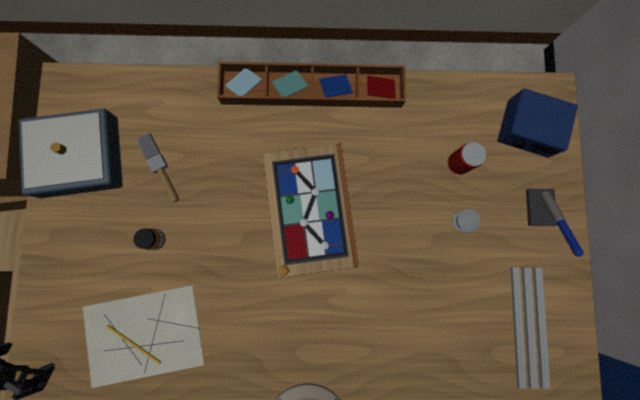

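View pics/side0.png

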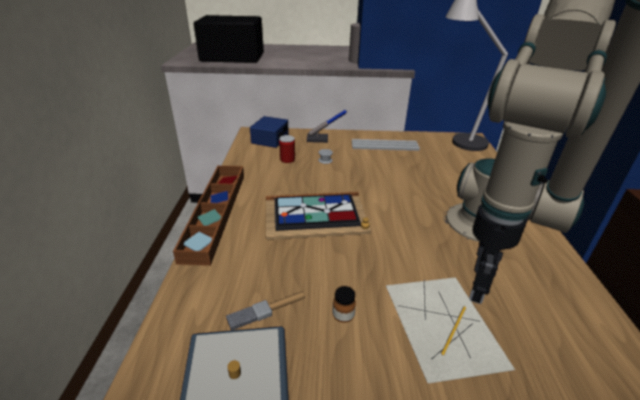

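Run:
```python
import cv2
a=cv2.imread("pics/top0.png")[140:285,255:365]
cv2.imwrite("pics/topc.png",cv2.resize(cv2.convertScaleAbs(a,alpha=1.4),None,fx=4,fy=4,interpolation=cv2.INTER_CUBIC))
a=cv2.imread("pics/side0.png")[180:245,255:380]
cv2.imwrite("pics/sidec.png",cv2.resize(a,None,fx=6,fy=6,interpolation=cv2.INTER_CUBIC))
```

```text
(no output)
```

View pics/topc.png

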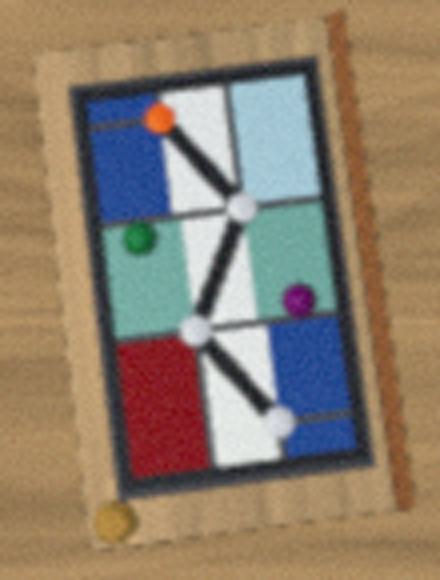

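View pics/sidec.png

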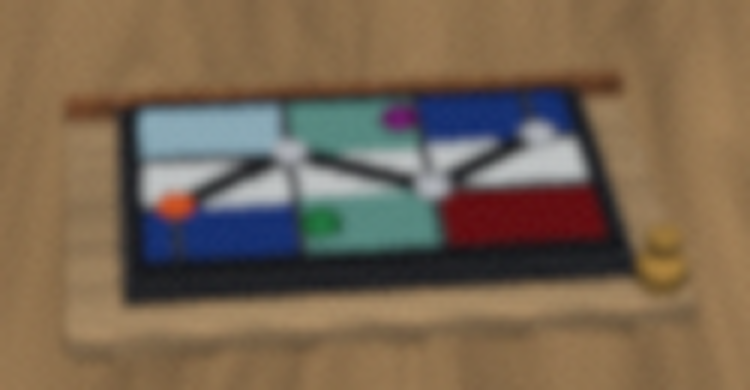

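Top crop: the joints are at about (160,118) copper, (242,207), (196,330) and (279,422). Side crop: (177,207), (290,153), (433,186) and (538,131). The nuggets are well off the line, and the weight is at the near corner.

```bash
cat > h.py <<'E'
import numpy as np
from rig import *
from scipy.optimize import least_squares
J=np.array([[-105,-25],[-40,20],[35,-20],[100,25]])/1000
def world(p,J=J):
    c,s=np.cos(p[2]),np.sin(p[2]); return J@np.array([[c,s],[-s,c]])+p[:2]
def proj(i,X):
    q=X@i["R"].T+i["t"]; q=q@i["mtx"].T; return q[:,:2]/q[:,2:]
def ray(i,uv,z):
    d=np.linalg.inv(i["mtx"])@np.array([*uv,1]); d=i["R"].T@d; c=-i["R"].T@i["t"]
    return c+d*(z-c[2])/d[2]
E
python3 - <<'E'
from h import *
T=get_image("top");S=get_image("side")
ut=(np.array([[160,118],[242,207],[196,330],[279,422]])+.5)/4-.5+[255,140]
us=(np.array([[177,207],[290,153],[433,186],[538,131]])+.5)/6-.5+[255,180]
for n,i,u in(("t",T,ut),("s",S,us)):
    W=np.array([ray(i,a,.041) for a in u]); print(W.round(4))
    print(np.linalg.norm(np.diff(W,axis=0),axis=1))
def f(p,w):
    X=np.c_[world(p),np.full(4,.041)]
    r=[]
    if 't' in w:r.append(proj(T,X)-ut)
    if 's' in w:r.append(proj(S,X)-us)
    return np.concatenate(r).ravel()
for w in("t","s","ts"):
    p=least_squares(f,[.55,0,-1.6],args=(w,)); print(w,p.x,p.fun.round(2)); print(world(p.x))
E
```

```text
[[ 0.6471  0.0418  0.041 ]
 [ 0.5893 -0.0121  0.041 ]
 [ 0.5096  0.0163  0.041 ]
 [ 0.4518 -0.0371  0.041 ]]
[0.07904635 0.08469296 0.07866379]
[[ 0.6462  0.049   0.041 ]
 [ 0.5892 -0.0053  0.041 ]
 [ 0.5098  0.022   0.041 ]
 [ 0.4514 -0.0348  0.041 ]]
[0.07868012 0.0839446  0.0814732 ]
t [ 5.47001004e-01  1.85738035e-03 -2.99631309e+00] [ 0.01 -0.05  0.01 -0.05 -0.11  0.03  0.09  0.06]
[[ 0.64727565  0.04179477]
 [ 0.589475   -0.01214117]
 [ 0.50947433  0.01657977]
 [ 0.45167368 -0.03735616]]
s [ 0.54670569  0.00737286 -2.97929335] [-0.03  0.01 -0.06 -0.11  0.27 -0.1  -0.18  0.21]
[[ 0.64628613  0.04901103]
 [ 0.58941178 -0.0059008 ]
 [ 0.5089339   0.02145446]
 [ 0.45205955 -0.03345737]]
ts [ 5.46937411e-01  2.77560897e-03 -2.99264991e+00] [-0.49  0.02 -0.4  -0.05 -0.41  0.07 -0.14  0.03 -0.08 -1.08  0.02 -0.99
  0.15 -0.82 -0.12 -0.33]
[[ 0.64706509  0.04308005]
 [ 0.58946241 -0.01106726]
 [ 0.50935706  0.01736044]
 [ 0.45175438 -0.03678687]]
```

```bash
cat >> h.py <<'E'
from scipy.spatial.transform import Rotation as Ro
def Rt(q): return Ro.from_quat([q[1],q[2],q[3],q[0]])
def rel(target,s=None):
    s=s or get_state(); return Rt(s["ee_rot"]).as_matrix().T@(np.array(target)-s["position"])*100
def levelrot(s,yaw0=None):
    # rotvec (tool frame, 8deg units) making y exactly down, z kept as horizontal as possible
    M=Rt(s["ee_rot"]).as_matrix(); y=np.array([0,0,-1.]); z=M[:,2].copy(); z[2]=0
    if yaw0 is not None: z=np.array([np.cos(yaw0),np.sin(yaw0),0])
    z/=np.linalg.norm(z); D=np.c_[np.cross(y,z),y,z]
    return np.degrees(Ro.from_matrix(M.T@D).as_rotvec())/8
E
python3 - <<'E'
from h import *
s=get_state();print(Rt(s["ee_rot"]).as_matrix().round(3)); print(rel([.6473,.042,.17]),levelrot(s))
for a in np.degrees([0,.145,-3,1.57]): print(a,levelrot(s,np.radians(a)))
E
```

```text
[[ 0.916 -0.001  0.4  ]
 [-0.4   -0.001  0.916]
 [-0.    -1.    -0.001]]
[ 57.64159078   6.10012537 -27.70656621] [ 7.91982523e-03 -5.01934509e-07 -9.07808102e-04]
0.0 [7.53879635e-03 8.30105420e+00 3.78589171e-03]
8.307888029396937 [7.68952558e-03 7.26256832e+00 3.18688294e-03]
-171.88733853924697 [ 3.72678629e-03 -1.52130257e+01 -8.94910403e-03]
89.95437383553924 [ 7.62151612e-03 -2.94324133e+00 -2.52233775e-03]
```

```bash
python3 -m jog '[255,57.6,3,-27.7,0,0,0, 255,57.6,3,-27.7,0,0,0, 255,57.6,3,-27.7,0,0,0, 255,57.6,3,-27.7,0,0,0, 255,57.6,3,-27.7,0,0,0, 255,57.6,3,-27.7,0,0,0, 255,57.6,3,-27.7,0,0,0, 255,57.6,3,-27.7,0,0,0, 255,57.6,3,-27.7,0,0,0, 255,57.6,3,-27.7,0,0,0, 255,57.6,3,-27.7,0,0,0, 255,57.6,3,-27.7,0,0,0]' 40
python3 - <<'E'
from h import *
print(get_state()["qd"].round(3),rel([.6473,.042,.06]))
E
```

```text
clock: 1.7
position: [0.6471, 0.042, 0.2005]
ee_rot: [0.692, -0.692, 0.146, -0.145]
contact_force: [0.3, 0.5, -0.3]
width: -0.0003
[ 0.038 -0.028  0.027  0.015  0.012  0.006] [4.47514698e-02 1.40497104e+01 8.55588295e-03]
```

```bash
python3 -m jog '[255,0,5,0,0,0,0, 255,0,10,0,0,0,0, 255,0,14,0,0,0,0, 255,0,14,0,0,0,0, 255,0,14,0,0,0,0,255,0,14,0,0,0,0]'
python3 - <<'E'
from h import *
import cv2
s=get_state(); print(s["contact_force"],s["position"])
T=get_image("top");S=get_image("side")
for n,i in(("t",T),("s",S)): print(n,proj(i,np.array([s["position"]])))
for n,i,b in(("t",T,(255,140,365,285)),("s",S,(225,140,375,240))):
    a=i["color"][b[1]:b[3],b[0]:b[2]]
    cv2.imwrite(f"pics/{n}1.png",cv2.resize(cv2.convertScaleAbs(a,alpha=1.5),None,fx=4 if n=='t' else 5,fy=4 if n=='t' else 5,interpolation=cv2.INTER_CUBIC))
E
```

```text
clock: 2.45
position: [0.6486, 0.0431, 0.0639]
ee_rot: [0.693, -0.692, 0.143, -0.146]
contact_force: [-1.4, -0.8, 0.3]
width: 0.0
[-1.35144487 -0.77473045  0.34998583] [0.64863653 0.04307751 0.06393585]
t [[293.73968062 166.60107782]]
s [[283.27789906 207.12799308]]
```

View pics/t1.png

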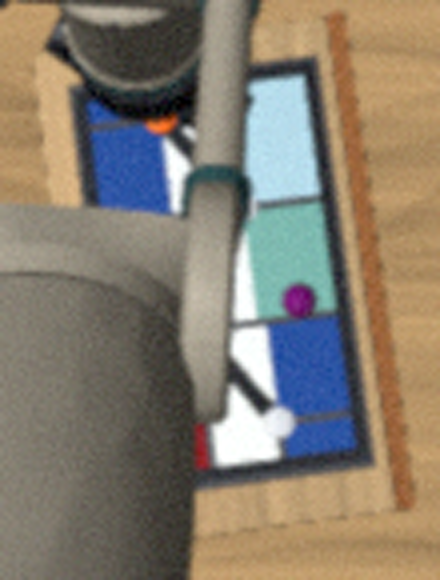

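View pics/s1.png

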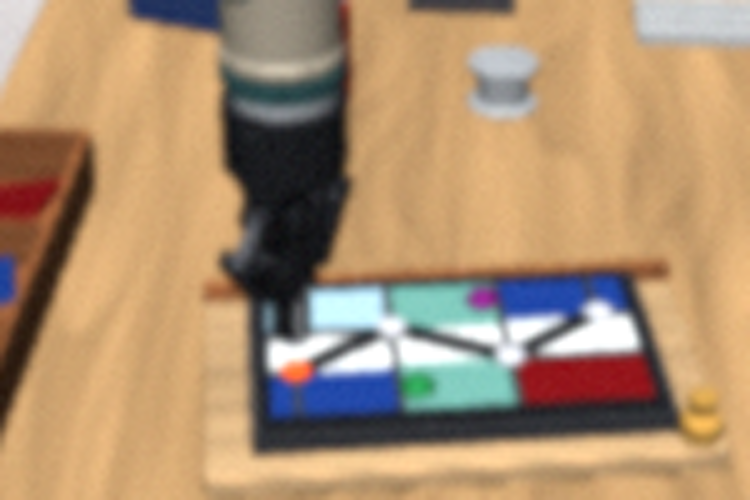

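```bash
python3 -m jog '[255,0,0,0,0,0,0,255,0,0,0,0,0,0]'
python3 - <<'E'
from h import *
for k in range(6):
    s=get_state(); print(s["clock"],s["position"].round(4),s["contact_force"].round(2)); get_image("side")
E
```

```text
clock: 2.8
position: [0.6473, 0.0425, 0.0617]
ee_rot: [0.692, -0.692, 0.144, -0.145]
contact_force: [0.9, -0.8, -0.3]
width: -0.0003
2.8 [0.6473 0.0425 0.0617] [ 0.91 -0.8  -0.3 ]
2.85 [0.6472 0.0425 0.0615] [-0.17 -0.73  0.31]
2.9 [0.6472 0.0425 0.0614] [ 0.89  1.57 -0.21]
2.95 [0.6471 0.0425 0.0613] [-0.6  -0.08  0.07]
3.0 [0.6471 0.0425 0.0612] [-0.35 -0.04 -0.28]
3.05 [0.6471 0.0425 0.0612] [-0.12  0.07  0.55]
```

```bash
python3 -m jog '[255,0,1.2,0,0,0,0,255,0,1.4,0,0,0,0,255,0,1.4,0,0,0,0,255,0,1.4,0,0,0,0,255,0,1.4,0,0,0,0,255,0,1.4,0,0,0,0,255,0,1.4,0,0,0,0,255,0,1.4,0,0,0,0]'
python3 - <<'E'
from h import *
import cv2
s=get_state(); print(s["contact_force"],s["position"])
ims=[get_image("side") for _ in range(4)]; S=ims[0]
c=np.mean([i["color"].astype(float) for i in ims],axis=0)
R=Rt(s["ee_rot"]).as_matrix()
print(proj(S,np.array([s["position"]])))
for a in(-11,11):
  for b in (-8,8): print(a,b,proj(S,np.array([s["position"]+R@[a/1000,0,b/1000]])))
a=cv2.convertScaleAbs(c[190:240,265:325],alpha=1.8)
cv2.imwrite("pics/s2.png",cv2.resize(a,None,fx=12,fy=12,interpolation=cv2.INTER_CUBIC))
E
```

```text
clock: 4.1
position: [0.6472, 0.0425, 0.0474]
ee_rot: [0.692, -0.692, 0.145, -0.145]
contact_force: [0.3, -0.9, 0.1]
width: 0.0002
[ 0.29285066 -0.93435888  0.09021892] [0.64716592 0.04254226 0.04735908]
[[283.9234631  211.29365831]]
-11 -8 [[288.13963085 210.89835418]]
-11 8 [[285.69486816 213.49337248]]
11 -8 [[282.18035455 209.12908248]]
11 8 [[279.69279574 211.69032191]]
```

View pics/s2.png

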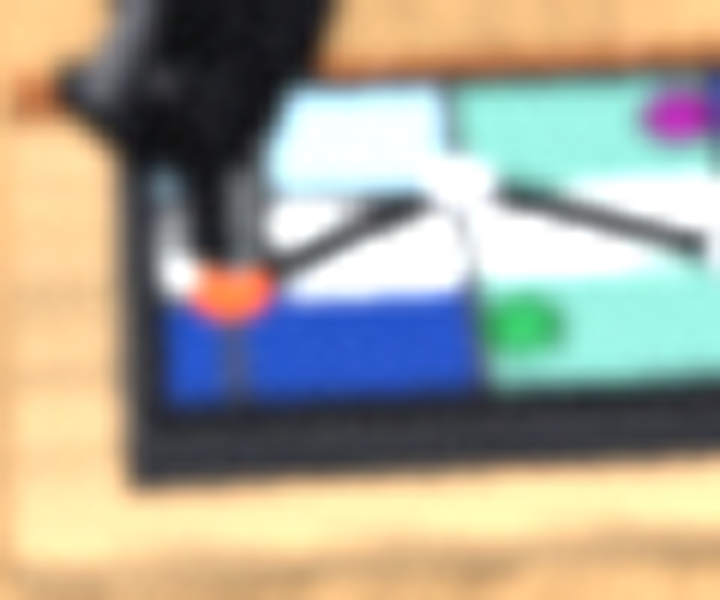

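Run:
```python
from h import *
import cv2
T=get_image("top")
p=np.array([.22986,.52649,.23041]); z=np.array([.4,.916,0]); x=np.array([.916,-.4,0])
P=[]
for b in(-.0425,.0425,-.057,.057):
  for a in (-.011,.011): P.append(p+x*a+z*b+[0,0,.013])
print(proj(T,np.array(P)).round(1), proj(T,p[None]))
a=cv2.imread("pics/top0.png")[335:400,0:75]
a=cv2.resize(cv2.convertScaleAbs(a,alpha=2.5),None,fx=9,fy=9,interpolation=cv2.INTER_CUBIC)
for u in proj(T,np.array(P)): cv2.circle(a,tuple(int(v) for v in ((u-[0,335]+.5)*9-.5)),3,(0,0,255),-1)
cv2.imwrite("pics/t0f.png",a)
```

```text
[[ 47.4 372.9]
 [ 53.2 361.8]
 [  7.8 354. ]
 [ 13.7 342.9]
 [ 54.2 376.2]
 [ 60.  365. ]
 [  1.  350.7]
 [  7.  339.7]] [[ 35.40865482 356.0100674 ]]
```

View pics/t0f.png

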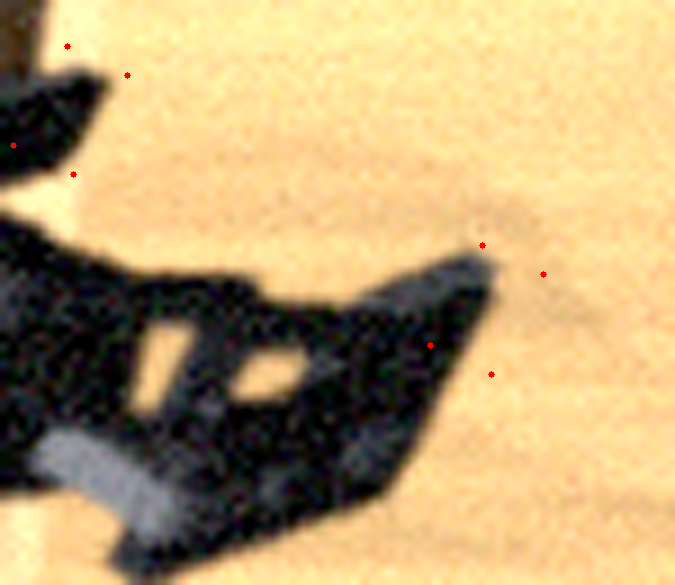

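```bash
python3 -m jog '[255,0,-0.4,0,0,-1,0,255,0,-0.4,0,0,-2,0,255,0,-0.4,0,0,-2.94,0,255,0,-0.4,0,0,-2.94,0,255,0,-0.4,0,0,-2.94,0,255,0,-0.4,0,0,-2.94,0,255,0,-0.4,0,0,-2.94,0]'
python3 - <<'E'
from h import *
import cv2
s=get_state(); print(s["contact_force"],s["position"],levelrot(s,np.pi/2),levelrot(s,0))
ims=[get_image("side") for _ in range(4)]; S=ims[0]
c=np.mean([i["color"].astype(float) for i in ims],axis=0)
s=get_state(); print(s["position"])
print(proj(S,np.array([s["position"]])))
a=cv2.convertScaleAbs(c[190:230,265:305],alpha=1.8)
cv2.imwrite("pics/s3.png",cv2.resize(a,None,fx=15,fy=15,interpolation=cv2.INTER_CUBIC))
E
```

```text
clock: 5.22
position: [0.6471, 0.0426, 0.0513]
ee_rot: [0.707, -0.707, 0.001, -0.001]
contact_force: [-0.8, -0.2, 0.2]
width: 0.0001
[-0.77460803 -0.16739255  0.20606863] [0.64714135 0.04257834 0.05129929] [-4.53024201e-04 -1.30487739e-02 -1.27543543e-05] [-3.45701075e-04  1.12369512e+01 -3.65730582e-04]
[0.64715837 0.04254709 0.05128921]
[[283.88620833 210.29347423]]
```

View pics/s3.png

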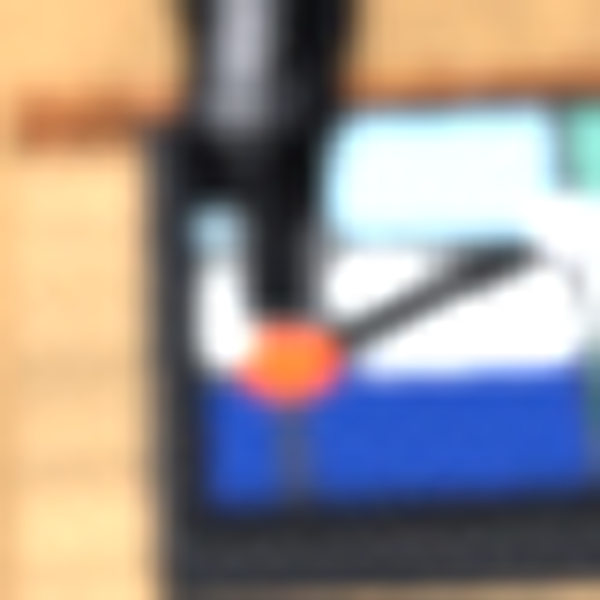

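```bash
python3 -m jog '[255,0,0,0,0,1.3,0,255,0,0,0,0,2.6,0,255,0,0,0,0,3.9,0,255,0,0,0,0,5.2,0,255,0,0,0,0,6.5,0,255,0,0,0,0,7.8,0,255,0,0,0,0,9.1,0,255,0,0,0,0,10.4,0,255,0,0,0,0,11.25,0,255,0,0,0,0,11.25,0,255,0,0,0,0,11.25,0,255,0,0,0,0,11.25,0]'
python3 - <<'E'
from h import *
import cv2
s=get_state(); print(s["contact_force"],s["position"])
ims=[get_image("side") for _ in range(4)]; S=ims[0]
c=np.mean([i["color"].astype(float) for i in ims],axis=0)
s=get_state(); print(s["position"],proj(S,np.array([s["position"]])))
a=cv2.convertScaleAbs(c[190:230,265:305],alpha=1.8)
cv2.imwrite("pics/s4.png",cv2.resize(a,None,fx=15,fy=15,interpolation=cv2.INTER_CUBIC))
th=np.linspace(0,2*np.pi,200)
for nm,J0 in(("top",(.6473,.0418)),("side",(.6463,.049))):
  P=[];
  for r,z in((.01,.036),(.0085,.041)): P+= [proj(S,np.c_[J0[0]+r*np.cos(th),J0[1]+r*np.sin(th),np.full(200,z)])]
  P=np.concatenate(P); print(nm,P.min(0),P.max(0))
E
```

```text
clock: 6.92
position: [0.6472, 0.0426, 0.0513]
ee_rot: [-0.5, 0.5, -0.5, 0.5]
contact_force: [-0.4, 0.5, 0.8]
width: 0.0
[-0.4427166   0.45300152  0.83473788] [0.64717383 0.04256831 0.05132613]
[0.64716142 0.04258126 0.05130209] [[283.88401756 210.2963017 ]]
top [280.910362   211.24239071] [287.12491424 215.85632348]
side [280.97286974 212.54368814] [287.21763146 217.19366283]
```

View pics/s4.png

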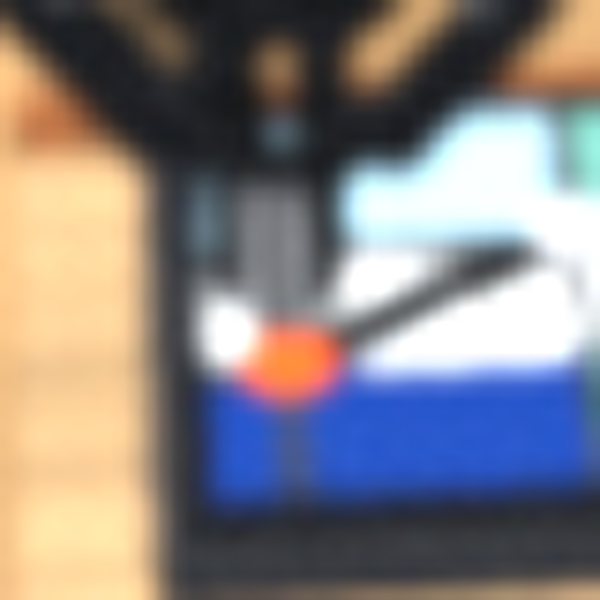

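Run:
```python
from h import *
p=[.5467,.0036,-2.993]; W=world(p); print(W.round(4)); s=get_state(); print(s["qpos"].round(2),Rt(s["ee_rot"]).as_matrix().round(3))
for w in W: print(rel([*w,.0385]).round(2))
```

```text
[[ 0.6468  0.0439]
 [ 0.5892 -0.0103]
 [ 0.5091  0.0182]
 [ 0.4515 -0.0359]]
[-0.04  0.52  1.59  0.    1.03 -0.04] [[-0.001  0.     1.   ]
 [-1.     0.    -0.001]
 [-0.    -1.     0.   ]]
[-0.13  1.28 -0.03]
[ 5.29  1.28 -5.79]
[  2.45   1.28 -13.8 ]
[  7.87   1.28 -19.56]
```

```bash
python3 -m jog '[255,-0.1,0.4,0,0,0,0,255,-0.1,0.7,0,0,0,0,255,-0.1,0.9,0,0,0,0,255,-0.1,1.1,0,0,0,0,255,-0.1,1.2,0,0,0,0,255,-0.1,1.2,0,0,0,0,255,-0.1,1.2,0,0,0,0,255,-0.1,1.2,0,0,0,0]'
python3 - <<'E'
from h import *
import cv2
ims=[get_image("side") for _ in range(4)]; S=ims[0]
c=np.mean([i["color"].astype(float) for i in ims],axis=0)
s=get_state(); print(s["contact_force"],s["position"],proj(S,np.array([s["position"]])))
a=cv2.convertScaleAbs(c[190:230,265:305],alpha=1.2)
cv2.imwrite("pics/s5.png",cv2.resize(a,None,fx=15,fy=15,interpolation=cv2.INTER_CUBIC))
E
```

```text
clock: 8.12
position: [0.6471, 0.0436, 0.0394]
ee_rot: [0.5, -0.5, 0.5, -0.5]
contact_force: [-0.7, 0.7, 1.9]
width: 0.0
[-1.009021    0.78005923  1.31050818] [0.64710643 0.0435808  0.03934959] [[283.98832048 213.51158511]]
```

View pics/s5.png

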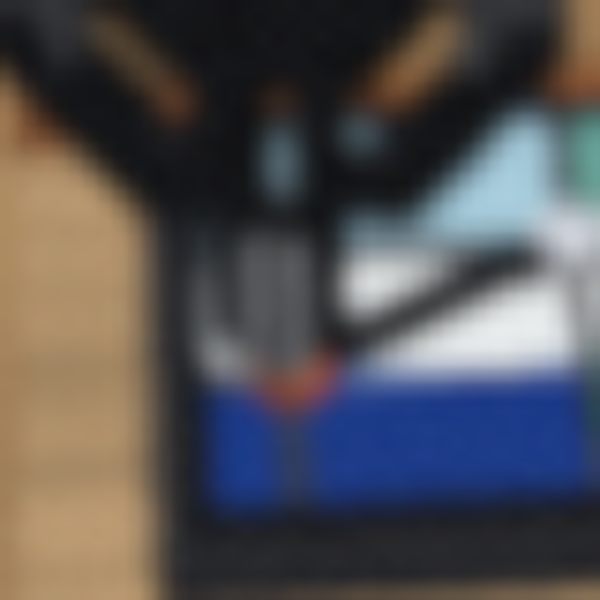

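```bash
python3 -m jog '[255,-0.1,0.1,0,0,0,0, 255,-0.1,0.17,0,0,0,0, 255,0.17,0.17,-0.32,0,0,0, 255,0.44,0.17,-0.61,0,0,0, 255,0.71,0.17,-0.89,0,0,0, 255,0.98,0.17,-1.18,0,0,0, 255,1.26,0.17,-1.47,0,0,0, 255,1.53,0.17,-1.76,0,0,0, 255,1.80,0.17,-2.05,0,0,0, 255,2.07,0.17,-2.33,0,0,0, 255,2.34,0.17,-2.62,0,0,0, 255,2.61,0.17,-2.91,0,0,0]'
python3 - <<'E'
from h import *
import cv2
S=get_image("side");s=get_state(); print(s["contact_force"],s["position"])
for w in world([.5467,.0043,-2.993]): print(rel([*w,.0377]).round(2))
a=cv2.convertScaleAbs(S["color"][185:235,260:340],alpha=1.3)
cv2.imwrite("pics/s6.png",cv2.resize(a,None,fx=10,fy=10,interpolation=cv2.INTER_CUBIC))
E
```

```text
clock: 9.82
position: [0.6178, 0.0173, 0.0376]
ee_rot: [0.5, -0.5, 0.5, -0.5]
contact_force: [0.9, 1.4, 2.8]
width: 0.0001
[1.00949157 0.41820435 2.44994168] [0.61733884 0.0169895  0.03754594]
[-2.76 -0.02  2.95]
[ 2.66 -0.01 -2.81]
[-1.800e-01 -1.000e-02 -1.082e+01]
[  5.24  -0.   -16.58]
```

View pics/s6.png

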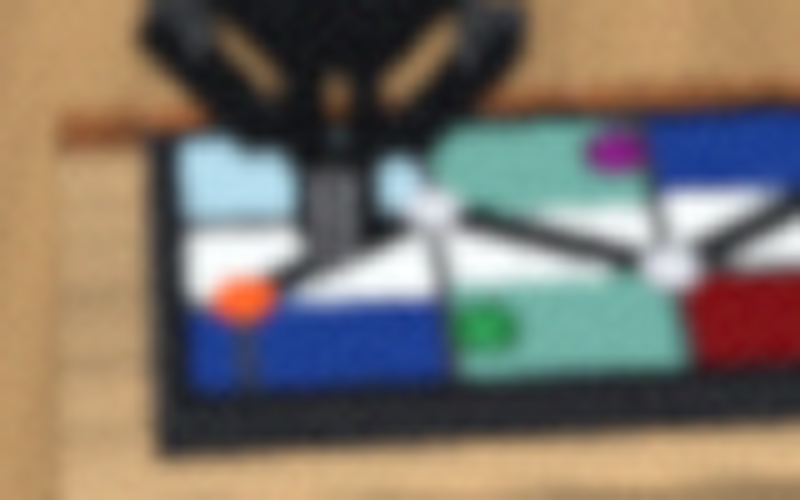

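Run:
```python
from h import *
import cv2
ims=[get_image("side") for _ in range(4)]; S=ims[0]
c=np.mean([i["color"].astype(float) for i in ims],axis=0)
s=get_state(); print(s["contact_force"],s["position"])
b=(280,198);k=22
a=cv2.resize(cv2.convertScaleAbs(c[b[1]:b[1]+24,b[0]:b[0]+32],alpha=1.4),None,fx=k,fy=k,interpolation=cv2.INTER_CUBIC)
def pl(X,col):
    u=((proj(S,X)-b+.5)*k-.5).astype(int); cv2.polylines(a,[u.reshape(-1,1,2)],True,col,1)
W=world([.5467,.0043,-2.993]); zt=.0375
d=(W[1]-W[0])/np.linalg.norm(W[1]-W[0]); n=np.array([-d[1],d[0]])*.006
pl(np.c_[[W[0]+n,W[1]+n,W[1]-n,W[0]-n],[zt]*4],(0,0,255))
p=s["position"]
pl(np.array([p+[i,j,0] for i,j in((-.007,-.006),(.007,-.006),(.007,.006),(-.007,.006))]),(0,255,0))
cv2.imwrite("pics/s7.png",a)
```

```text
[-0.66163881 -0.94967035  3.36449944] [0.61740606 0.01699728 0.03744155]
```

View pics/s7.png

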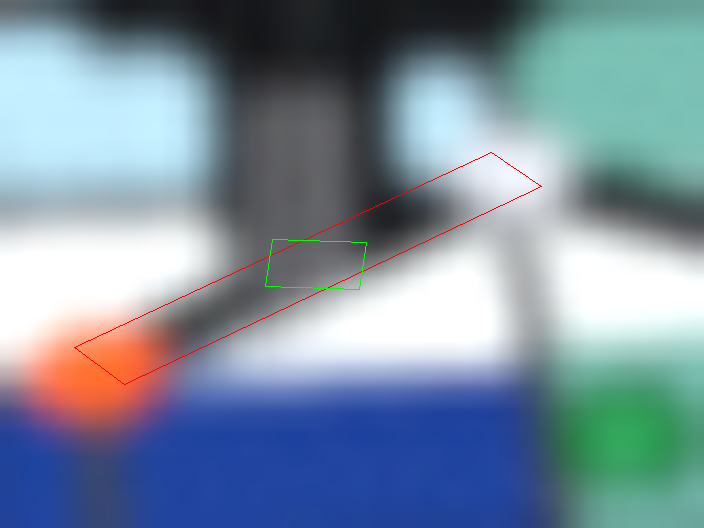

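The overlay shows the predicted lead 1 outline (red) lying on the dark strip, with the tip (about pixels 245–350, 288) on it. The push is about 2.8 N. I'll carry on to joint 2.

```bash
python3 -m jog '[255,0.27,0,-0.28,0,0,0, 255,0.53,0,-0.56,0,0,0, 255,0.80,0,-0.84,0,0,0, 255,1.06,0,-1.12,0,0,0, 255,1.33,0,-1.40,0,0,0, 255,1.60,0,-1.69,0,0,0, 255,1.86,0,-1.97,0,0,0, 255,2.13,0,-2.25,0,0,0, 255,2.39,0,-2.53,0,0,0, 255,2.66,0,-2.81,0,0,0, 255,2.66,0,-2.81,0,0,0, 255,2.66,0,-2.81,0,0,0]'
cat > chk.py <<'E'
from h import *
import cv2,sys
ims=[get_image("side") for _ in range(3)]; S=ims[0]
c=np.mean([i["color"].astype(float) for i in ims],axis=0)
s=get_state(); print(s["contact_force"],s["position"])
P=[.5467,.0043,-2.993];W=world(P)
for w in W: print(rel([*w,.0377]).round(2))
p=s["position"]; u=proj(S,p[None])[0].astype(int); b=(u[0]-16,u[1]-13);k=22
a=cv2.resize(cv2.convertScaleAbs(c[b[1]:b[1]+24,b[0]:b[0]+32],alpha=1.4),None,fx=k,fy=k,interpolation=cv2.INTER_CUBIC)
def pl(X,col):
    u=((proj(S,X)-b+.5)*k-.5).astype(int); cv2.polylines(a,[u.reshape(-1,1,2)],True,col,1)
zt=.0375
th=np.linspace(0,2*np.pi,40)
for w in W: pl(np.c_[w[0]+.0085*np.cos(th),w[1]+.0085*np.sin(th),np.full(40,p[2])],(0,0,255))
for i in range(3):
    d=(W[i+1]-W[i])/np.linalg.norm(W[i+1]-W[i]); n=np.array([-d[1],d[0]])*.006
    pl(np.c_[[W[i]+n,W[i+1]+n,W[i+1]-n,W[i]-n],[zt]*4],(0,0,255))
pl(np.array([p+[i,j,0] for i,j in((-.007,-.006),(.007,-.006),(.007,.006),(-.007,.006))]),(0,255,0))
cv2.imwrite(sys.argv[1],a)
E
python3 chk.py pics/s8.png
```

```text
clock: 11.58
position: [0.5894, -0.0095, 0.0375]
ee_rot: [0.499, -0.5, 0.5, -0.5]
contact_force: [1.1, -0.6, 3.3]
width: -0.0002
[-0.02773165 -2.84449915  3.21103712] [ 0.58935109 -0.009506    0.03742647]
[-5.41 -0.04  5.74]
[ 0.01 -0.03 -0.01]
[-2.83 -0.02 -8.03]
[ 2.580e+00 -1.000e-02 -1.378e+01]
```

View pics/s8.png

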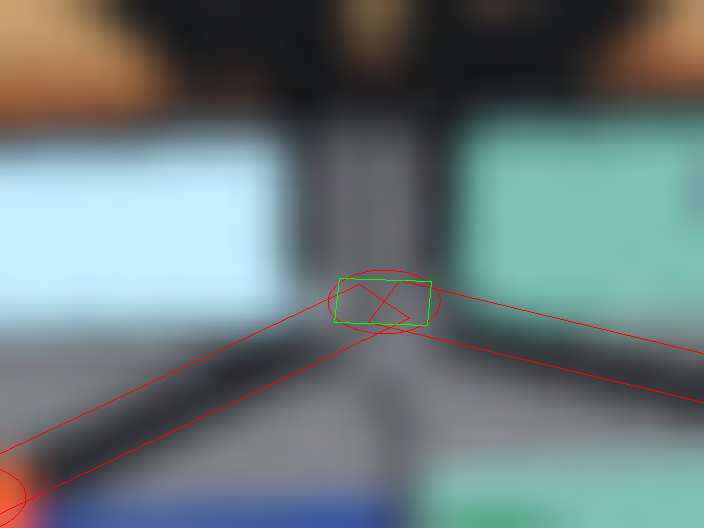

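```bash
python3 -m jog '[255,-0.12,0,-0.33,0,0,0, 255,-0.24,0,-0.67,0,0,0, 255,-0.35,0,-1.0,0,0,0, 255,-0.47,0,-1.34,0,0,0, 255,-0.59,0,-1.67,0,0,0, 255,-0.71,0,-2.01,0,0,0, 255,-0.83,0,-2.34,0,0,0, 255,-0.94,0,-2.68,0,0,0, 255,-1.06,0,-3.01,0,0,0, 255,-1.18,0,-3.35,0,0,0, 255,-1.3,0,-3.68,0,0,0, 255,-1.42,0,-4.02,0,0,0]'; python3 chk.py pics/s9.png
```

```text
clock: 13.22
position: [0.5495, 0.0053, 0.0376]
ee_rot: [0.5, -0.5, 0.5, -0.5]
contact_force: [1.3, -0.5, 2.8]
width: 0.0002
[-0.0593028   0.82674873  2.68314399] [0.54885402 0.00547993 0.03748603]
[-3.92 -0.03  9.79]
[ 1.5  -0.03  4.04]
[-1.34 -0.02 -3.97]
[ 4.08 -0.01 -9.73]
```

View pics/s9.png

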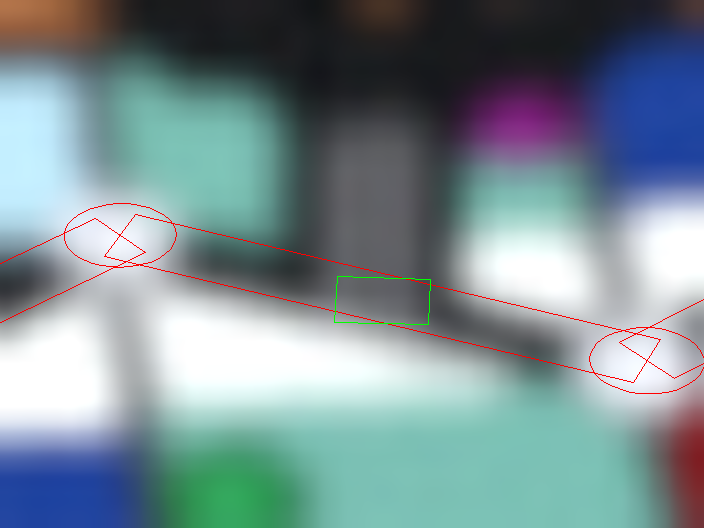

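```bash
python3 -m jog '[255,-0.13,0,-0.4,0,0,0, 255,-0.27,0,-0.79,0,0,0, 255,-0.4,0,-1.19,0,0,0, 255,-0.54,0,-1.59,0,0,0, 255,-0.67,0,-1.98,0,0,0, 255,-0.8,0,-2.38,0,0,0, 255,-0.94,0,-2.78,0,0,0, 255,-1.07,0,-3.18,0,0,0, 255,-1.21,0,-3.57,0,0,0, 255,-1.34,0,-3.97,0,0,0, 255,-1.34,0,-3.97,0,0,0, 255,-1.34,0,-3.97,0,0,0]'; python3 chk.py pics/s10.png
```

```text
clock: 14.88
position: [0.5089, 0.019, 0.0374]
ee_rot: [0.499, -0.5, 0.501, -0.5]
contact_force: [0.5, 0.3, 3.9]
width: 0.0004
[-1.17768608  1.19814283  4.60002016] [0.50894166 0.01896833 0.03727329]
[-2.58 -0.07 13.79]
[ 2.84 -0.06  8.03]
[ 0.01 -0.04  0.02]
[ 5.43 -0.03 -5.74]
```

View pics/s10.png

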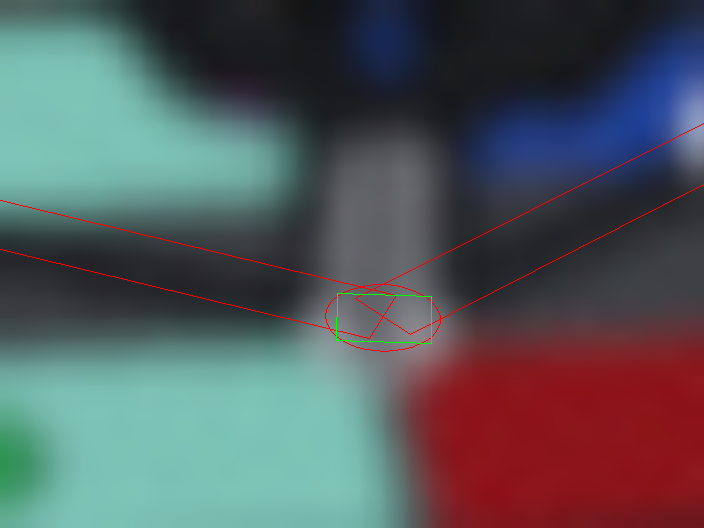

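```bash
python3 -m jog '[255,0.23,-0.02,-0.24,0,0,0, 255,0.45,-0.03,-0.48,0,0,0, 255,0.68,-0.03,-0.72,0,0,0, 255,0.91,-0.03,-0.96,0,0,0, 255,1.13,-0.03,-1.2,0,0,0, 255,1.36,-0.03,-1.44,0,0,0, 255,1.58,-0.03,-1.67,0,0,0, 255,1.81,-0.03,-1.91,0,0,0, 255,2.04,-0.03,-2.15,0,0,0, 255,2.26,-0.03,-2.39,0,0,0, 255,2.49,-0.03,-2.63,0,0,0, 255,2.72,-0.03,-2.87,0,0,0]'; python3 chk.py pics/s11.png
```

```text
clock: 16.52
position: [0.4811, -0.0087, 0.0379]
ee_rot: [-0.5, 0.5, -0.5, 0.5]
contact_force: [1.5, 1.0, 2.0]
width: 0.0005
[-0.20481689 -1.39415262  2.87048351] [ 0.48074308 -0.0088664   0.03783628]
[-5.36 -0.   16.6 ]
[ 0.06  0.   10.85]
[-2.78  0.01  2.84]
[ 2.64  0.02 -2.92]
```

View pics/s11.png

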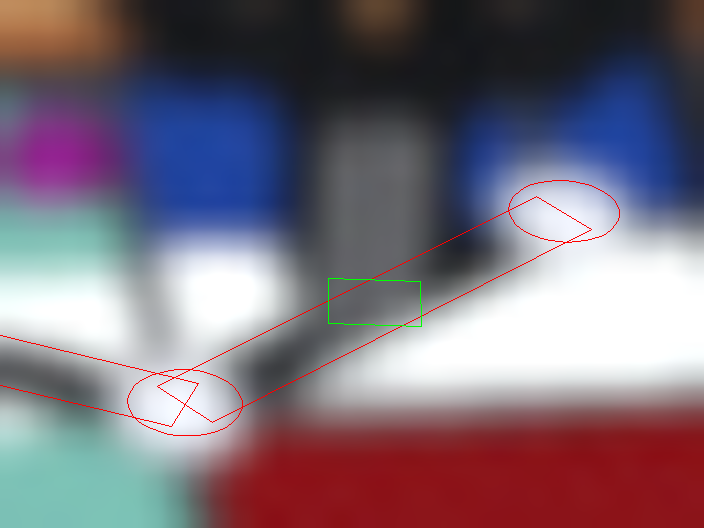

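```bash
python3 -m jog '[255,0.26,0,-0.29,0,0,0, 255,0.53,0,-0.58,0,0,0, 255,0.79,0,-0.87,0,0,0, 255,1.06,0,-1.16,0,0,0, 255,1.32,0,-1.45,0,0,0, 255,1.58,0,-1.74,0,0,0, 255,1.85,0,-2.03,0,0,0, 255,2.11,0,-2.32,0,0,0, 255,2.38,0,-2.61,0,0,0, 255,2.64,0,-2.9,0,0,0, 255,2.64,0,-2.9,0,0,0, 255,2.64,0,-2.9,0,0,0]'; python3 chk.py pics/s12.png
```

```text
clock: 18.18
position: [0.4517, -0.0352, 0.0378]
ee_rot: [0.499, -0.5, 0.5, -0.5]
contact_force: [0.3, -1.1, 2.5]
width: 0.0
[-0.77738447 -1.7438168   2.11117823] [ 0.45176325 -0.03518349  0.03776721]
[-7.99 -0.02 19.5 ]
[-2.570e+00 -1.000e-02  1.374e+01]
[-5.41 -0.    5.73]
[ 0.    0.01 -0.03]
```

View pics/s12.png

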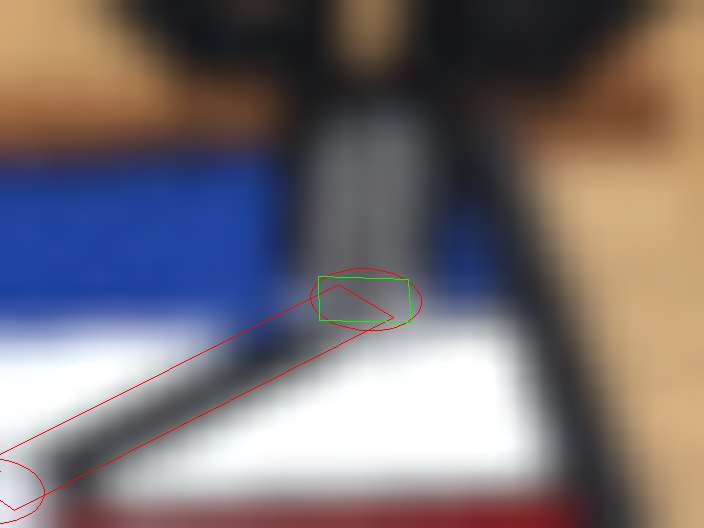

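```bash
python3 -m jog '[255,0,-0.05,0,0,0,0,255,0,-0.05,0,0,0,0,255,0,-0.05,0,0,0,0,255,0,-0.05,0,0,0,0]'
python3 - <<'E'
from h import *
import cv2
i=get_image("side"); cv2.imwrite("pics/sideF.png",i["color"])
s=get_state(); print(s["position"],s["contact_force"],s["qd"].round(3)); sign_off()
E
```

```text
clock: 18.82
position: [0.4519, -0.0348, 0.0383]
ee_rot: [0.5, -0.5, 0.501, -0.5]
contact_force: [-0.9, -0.3, 2.1]
width: 0.0
[ 0.45190202 -0.03477097  0.03828783] [-0.31963579 -1.38101706  2.50177507] [-0.    -0.     0.001  0.001  0.    -0.001]
the job is handed in; nothing more can be done
```

View pics/sideF.png

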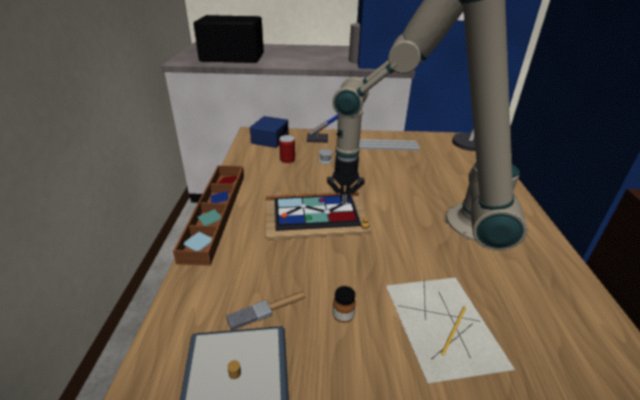

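The job is handed in. The closed fingertips touched down on the copper joint, ran along all three lead strips over joints 2 and 3, and stopped resting on joint 4. It took about 19 s of the 40 s allowed.

- **Push:** upward force readings were about 1.3–4.6 N through the run and 2–2.5 N at the end. From the fingertip height, the panel sank at most about 4 mm, and is now about 3 mm down on the last joint.
- **Position:** my stops at the joints and strip middles were checked against overlays on the side camera pictures, and the tip was on the lead each time. The last readings put the tip at (0.452, −0.035, 0.038), less than 1 mm from my estimate for joint 4, with the arm still.
- **Disagreement:** the two cameras placed the lead line 4–7 mm apart across its joints. I used a position in between, adjusted from close-ups of the fingertips against the copper joint. It should be good to about 2–3 mm, against a strip that is 12 mm wide.
- **Surroundings:** in the last side picture the weight, can, jar, spool and brush stand where they were. The nuggets also looked unmoved in the close-ups; I did not measure any of them again.

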